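# Set out padlocks by size on the locksmith's board

## Task

Set out the four padlocks in order of size on the marks of the blue board, the smallest on the mark next to the red block and the largest on the mark next to the grey block. Each is to stand upright in the middle of its mark with its width along the row, and be let go. Do not knock over the oil bottle that stands among them.

Things in the scene. Friction and masses are not known exactly. Their poses are not given: they have to be found in the camera images.
- padlock_30: the smallest of four loose padlocks, green body with small brass plates, closed steel shackle, standing upright on the bench; body 30 mm wide (its y axis), 15 mm thick (x), 28 mm high; the shackle loop rises above it in the plane of the width to 46 mm in all, and is thinner than the body; grip the body across its thickness from above. About 90 g. Origin: centre of the underside, z up.
- padlock_40: the second smallest of four loose padlocks, white body with small brass plates, closed steel shackle, standing upright on the bench; body 40 mm wide (its y axis), 17 mm thick (x), 34 mm high; the shackle loop rises above it in the plane of the width to 57 mm in all, and is thinner than the body; grip the body across its thickness from above. About 170 g. Origin: centre of the underside, z up.
- padlock_50: the second largest of four loose padlocks, black body with small brass plates, closed steel shackle, standing upright on the bench; body 50 mm wide (its y axis), 20 mm thick (x), 40 mm high; the shackle loop rises above it in the plane of the width to 68 mm in all, and is thinner than the body; grip the body across its thickness from above. About 300 g. Origin: centre of the underside, z up.
- padlock_60: the largest of four loose padlocks, yellow body with small brass plates, closed steel shackle, standing upright on the bench; body 60 mm wide (its y axis), 22 mm thick (x), 46 mm high; the shackle loop rises above it in the plane of the width to 79 mm in all, and is thinner than the body; grip the body across its thickness from above. About 460 g. Origin: centre of the underside, z up.
- mark_1: number 1, along the row's +y, of four flat marks, black with a white border, 72 mm long (y, along the row) by 36 mm (x), centres 80 mm apart in a straight row on a flat blue board, 420 x 100 mm, fixed to the bench, its top 8 mm above it. Origin: centre of the mark on the board's top, z up.
- mark_2: number 2, along the row's +y, of four flat marks, black with a white border, 72 mm long (y, along the row) by 36 mm (x), centres 80 mm apart in a straight row on a flat blue board, 420 x 100 mm, fixed to the bench, its top 8 mm above it. Origin: centre of the mark on the board's top, z up.
- mark_3: number 3, along the row's +y, of four flat marks, black with a white border, 72 mm long (y, along the row) by 36 mm (x), centres 80 mm apart in a straight row on a flat blue board, 420 x 100 mm, fixed to the bench, its top 8 mm above it. Origin: centre of the mark on the board's top, z up.
- mark_4: number 4, along the row's +y, of four flat marks, black with a white border, 72 mm long (y, along the row) by 36 mm (x), centres 80 mm apart in a straight row on a flat blue board, 420 x 100 mm, fixed to the bench, its top 8 mm above it. Origin: centre of the mark on the board's top, z up.
- red_block: fixed red end block, 50 mm (x) by 22 mm (y, along the row), 25 mm high, standing on the board 68 mm beyond the centre of the first or of the last mark: it shows at which end the row begins. A grey block of the same size stands at the other end. Origin: centre of the underside, on the board's top.
- oil_bottle: a small loose amber oil bottle with a black cap, radius 15 mm, 70 mm high, 60 g, standing on the bench among the padlocks. Origin: centre of the underside, z up.
There are look-alikes about, which are no part of the job. Several things have the shape of the padlock_50; the one meant has the colours described above.

How it is judged (in metres and radians):
At the end, for the whole second after the job is handed in: Padlocks in order of size, smallest at the red block, each released, at rest, on the board (4 mm), upright within 0.08 rad, centred on its mark within 12 mm, width along the row within 0.2 rad either way round; oil bottle upright within 0.2 rad (angle between each of padlock_30, padlock_40, padlock_50, padlock_60's own z axis and vertical below 0.08 rad and z of padlock_30 in the frame of mark_1 between -0.004 and 0.004 m and linear speed of each of padlock_30, padlock_40, padlock_50, padlock_60 below 0.02 m/s and angular speed of each of padlock_30, padlock_40, padlock_50, padlock_60 below 0.2 rad/s and z of padlock_40 in the frame of mark_1 between -0.004 and 0.004 m and z of padlock_50 in the frame of mark_1 between -0.004 and 0.004 m and z of padlock_60 in the frame of mark_1 between -0.004 and 0.004 m and ((horizontal distance between red_block and mark_1 below 0.1 m and horizontal distance between padlock_30 and mark_1 below 0.012 m and angle between the y axis of padlock_30 and the y axis of mark_1, either way round below 0.2 rad and horizontal distance between padlock_40 and mark_2 below 0.012 m and angle between the y axis of padlock_40 and the y axis of mark_2, either way round below 0.2 rad and horizontal distance between padlock_50 and mark_3 below 0.012 m and angle between the y axis of padlock_50 and the y axis of mark_3, either way round below 0.2 rad and horizontal distance between padlock_60 and mark_4 below 0.012 m and angle between the y axis of padlock_60 and the y axis of mark_4, either way round below 0.2 rad) or (horizontal distance between red_block and mark_4 below 0.1 m and horizontal distance between padlock_60 and mark_1 below 0.012 m and angle between the y axis of padlock_60 and the y axis of mark_1, either way round below 0.2 rad and horizontal distance between padlock_50 and mark_2 below 0.012 m and angle between the y axis of padlock_50 and the y axis of mark_2, either way round below 0.2 rad and horizontal distance between padlock_40 and mark_3 below 0.012 m and angle between the y axis of padlock_40 and the y axis of mark_3, either way round below 0.2 rad and horizontal distance between padlock_30 and mark_4 below 0.012 m and angle between the y axis of padlock_30 and the y axis of mark_4, either way round below 0.2 rad)) and angle between oil_bottle's own z axis and vertical below 0.2 rad); the robot touches nothing.
It fails at once if the oil bottle is knocked over (angle between oil_bottle's own z axis and vertical above 0.6 rad).
It also fails if it takes over 101 s, if anything falls off the work surface, if the arm or the gripper's body presses on something with over 40 N, if the wrist force passes 120 N, or if a joint passes its speed limit or range.

## Robot

A 6-joint arm with a two-finger parallel gripper is mounted at the origin on the work surface. World frame = base frame: x ahead of the robot, y to its left, z up, the work surface at z = 0. Lengths are in mm, angles in rad, forces in N, time in s.
With the tool pointing down it reaches from about 400 to 925 mm from the base axis. Payload 12.5 kg.
Tool frame: the origin (TCP) lies at the very end of the fingers, on their centre line; the grasp point (between the pads) lies 19 mm behind it; z points along the fingers, y is the line along which they close (so a half turn about z gives the same grasp; the last joint's range is limited). The gripper opens to 95 mm and grips with 3 to 60 N. Pads are 20 mm wide; open, the fingers measure 119 mm over their backs; the gripper's body (75 mm by 180 mm) begins 59 mm behind the grasp point.
Start: joints at [-1.355, 0.491, 1.559, -0, 1.092, -0.106], TCP at [197.695, -592.928, 214.661] pointing down, gripper open.
Joint ranges: [-3.1, 3.1], [-0.84, 2.19], [0.05, 2.79], [-1.13, 4.28], [0.06, 2.93], [-2.69, 2.69]. Speed limits (rad/s): [2.22, 2.22, 2.79, 3.14, 3.14, 3.14].

## Interface

Orientations are given as a unit quaternion [w, x, y, z].
In Python, from rig import * gives the robot as it stands.
- The arm moves only by the tool carry_out, never from a script. Its argument "rows" is a list of rows, each a list of 3 entries, a list of its own where there are three numbers: the shift along the tool's x, y, z in m, then the turn about the tool's z in rad, then the opening, from 0 (shut) to 1 (fully open). In form: [[[dx, dy, dz], roll, claw], ...]. A call has 1 to 12 rows; each row is the pose to reach, as a shift and turn from the pose commanded when the call began, along the tool's axes at that moment; what a row does not reach only later rows make up. A row lasts 1/8 s, in which the tool goes at most 62.5 mm and 10.7 degrees, less where a joint would pass 70% of its speed; a pose out of reach is approached as far as the arm can. A call with a gripper value outside its range is refused whole. The fingers move at their own pace and stop on an object; "grip_force" is the grip in N (left out, the last holds). Time passes only in rows, so rows that repeat a pose let the fingers close. It gives the time, the measured TCP pose, the force, the opening and the grip force at its end, in the units of the state.
- get_state(): the state, without advancing time (a new reading comes with each control period).
- capture(name): name is "side" or "top"; returns the picture (400x640x3 uint8, red, green, blue); there is no depth.
- get_calibration(name): a dict with "vertical_fov" (degrees; the focal length in pixels is half the picture's height over the tangent of half this angle, whatever the lens; pixels are square), "cx", "cy" (the principal point, pixels), "world_to_cam" (4x4, takes a point from world to camera coordinates). Camera axes: x right, y down, z forward; pixel columns grow to the right and rows downward; lengths in mm; the calibration is good to about 2 mm. A picture is of the moment at which its call begins. get_calibration takes no time and is no camera call.
- finish_job(): hands the job in; it is judged then, once.
The state is a dict: "time_s": time; "joints": joint angles; "joint_vel": joint speeds; "joint_efforts": joint torques, N m; "ee_pos": TCP position; "tcp_rot": TCP orientation; "wrist_force": force on the tool from outside, world axes, zero at the start; "wrist_torque": the same for the moment, N m; "finger_gap": finger opening in mm; "gripper_force": force on a finger pad.
Only numpy, scipy, OpenCV 4.12 (cv2) and the standard library are available. Lean on these libraries where they do the work, as an engineer would, in place of code of your own. Each camera call takes 0.05 s, during which the arm holds its last target. There are 200 camera calls.

## Working session

There is one attempt and no reset: what is moved stays moved. The work goes in short steps, Python scripts to look and compute and a tool call to move; the robot and the scene stay as the last step left them, time stands still between calls to the robot, and variables do not carry over. Pictures are saved under pics/ and viewed, at most 14 in all, crops included, and the job is handed in when it is done.

Besides the shell and the picture viewer there is one more tool, called after "Call:" by a JSON object that holds its "op" and its "data", one argument or row to a line. carry_out: Moves the arm, as the interface text tells. Its arguments: {"type":"object","properties":{"rows":{"type":"array","items":{"type":"array"}},"grip_force":{"type":"number"}},"required":["rows"]}

```bash
mkdir -p pics
python3 - <<'E'
from rig import *
import cv2
for n in("top","side"):
    cv2.imwrite(f"pics/{n}0.png",capture(n)[:,:,::-1]); print(get_calibration(n))
s=get_state();print(s["time_s"],s["ee_pos"],s["tcp_rot"],s["finger_gap"])
E
```

```text
{'vertical_fov': 52.33093209830484, 'cx': 315.6745585748118, 'cy': 202.6687399742034, 'world_to_cam': array([[-1.45463323e-02, -9.99797186e-01,  1.39280582e-02,
         3.43985220e+00],
       [-9.84238562e-01,  1.18618948e-02, -1.76447580e-01,
         4.58937345e+02],
       [ 1.76246580e-01, -1.62751971e-02, -9.84211492e-01,
         7.58505151e+02],
       [ 0.00000000e+00,  0.00000000e+00,  0.00000000e+00,
         1.00000000e+00]])}
{'vertical_fov': 52.333083119889224, 'cx': 327.47887158690975, 'cy': 198.1167884332181, 'world_to_cam': array([[-9.06491829e-01, -4.22159938e-01, -7.31782239e-03,
         4.30517601e+02],
       [-3.01689375e-01,  6.59739656e-01, -6.88278365e-01,
         1.85379700e+02],
       [ 2.95391409e-01, -6.21711004e-01, -7.25409775e-01,
         6.45300401e+02],
       [ 0.00000000e+00,  0.00000000e+00,  0.00000000e+00,
         1.00000000e+00]])}
0.1 [ 197.65106479 -592.69832257  214.13403462] [-4.88980639e-04  9.87084245e-01  1.60201291e-01 -2.11039174e-05] 95.17315709111502
```

View pics/top0.png

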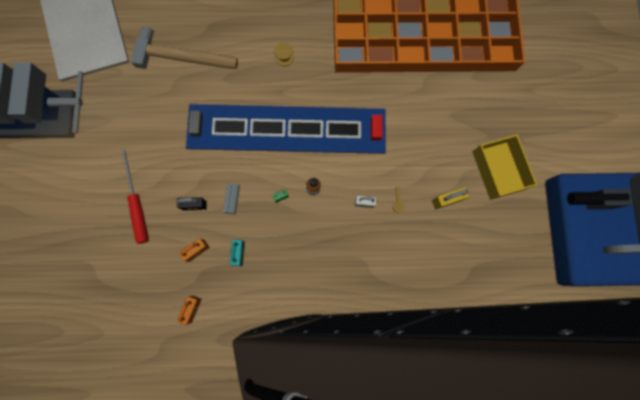

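View pics/side0.png

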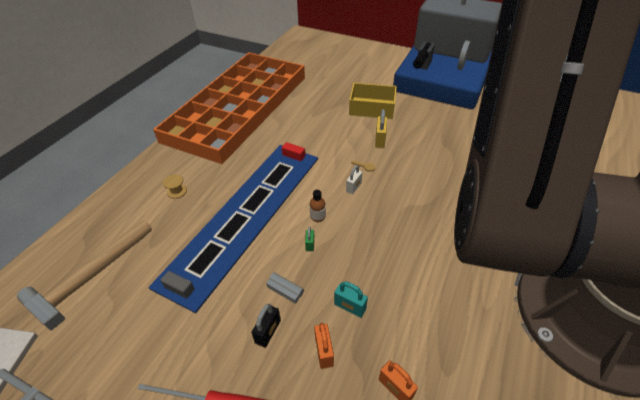

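The top view shows the blue board at about (187–385, 105–152), with the red block on the right at (377,127) and the grey block on the left. Padlocks in that view: black (190,203), green (281,196), white (366,201) and yellow (452,197). The bottle is at (313,186), and the orange and teal locks are look-alikes. I'll measure these next.

```bash
cat > h.py <<'E'
from rig import *
import cv2, numpy as np
C={n:get_calibration(n) for n in("top","side")}
def ray(n,uv):
    c=C[n];f=200/np.tan(np.radians(c["vertical_fov"]/2));M=c["world_to_cam"];R=M[:3,:3]
    uv=np.atleast_2d(np.asarray(uv,float))
    d=np.c_[(uv[:,0]-c["cx"])/f,(uv[:,1]-c["cy"])/f,np.ones(len(uv))]@R
    return -R.T@M[:3,3],d
def onz(n,uv,z):
    o,d=ray(n,uv);return o+d*((z-o[2])/d[:,2])[:,None]
def tri(a,b):
    o1,d1=ray("top",a);o2,d2=ray("side",b);d1,d2=d1[0],d2[0]
    k=np.linalg.lstsq(np.c_[d1,-d2],o2-o1,rcond=None)[0]
    p,q=o1+k[0]*d1,o2+k[1]*d2;return (p+q)/2,np.linalg.norm(p-q)
def hull(img,box,cond):
    x0,y0,x1,y1=box;c=img[y0:y1,x0:x1].astype(int)
    m=cond(c[...,0],c[...,1],c[...,2]).astype(np.uint8)
    k,l,s,_=cv2.connectedComponentsWithStats(m)
    m=(l==1+np.argmax(s[1:,4])).astype(np.uint8)
    h=cv2.convexHull(np.argwhere(m)[:,::-1].astype(np.int32)).reshape(-1,2)
    M=cv2.moments(h.reshape(-1,1,2))
    return h+[x0,y0],np.array([M["m10"]/M["m00"]+x0,M["m01"]/M["m00"]+y0]),m.sum()
E
python3 - <<'E'
from h import *
T=cv2.imread("pics/top0.png")[:,:,::-1];S=cv2.imread("pics/side0.png")[:,:,::-1]
L={"g30":(28,(270,186,292,206),(300,225,320,255),lambda r,g,b:(g>1.3*r)&(g>1.15*b)),
"w40":(34,(352,190,382,212),(340,165,368,196),lambda r,g,b:(np.minimum(r,b)>130)&(r-b<40)),
"k50":(40,(172,192,212,214),(248,300,285,350),lambda r,g,b:np.maximum(r,g)<60),
"y60":(46,(430,184,472,212),(370,105,392,150),lambda r,g,b:(r>2*b)&(g>1.5*b)&(r>110)&(g>.8*r)),
"bottle":(50,(303,174,324,198),(306,188,330,222),lambda r,g,b:(r<200)&(b<60)&(g<85))}
for k,(h,bt,bs,c) in L.items():
    ht,ct,at=hull(T,bt,c);hs,cs,as_=hull(S,bs,c)
    p,e=tri(ct,cs)
    W=onz("top",ht,h/2)[:,:2].astype(np.float32)
    r=cv2.minAreaRect(W)
    print(k,ct.round(1),at,cs.round(1),as_,"tri",p.round(1),"gap",round(e,1),"top@h/2",onz("top",ct,h/2)[0].round(1),"side@h/2",onz("side",cs,h/2)[0].round(1),"rect",np.round(r[1],0),round(r[2],1))
# marks: white borders inside board
g=T[95:165,180:395].astype(int);m=((g.min(2)>100)).astype(np.uint8)
cs,_=cv2.findContours(m,cv2.RETR_EXTERNAL,2)
for q in cs:
    if cv2.contourArea(q)>150:
        r=cv2.minAreaRect(q);print("mark",np.round(np.array(r[0])+[180,95],1),np.round(r[1],1),onz("top",np.array(r[0])+[180,95],8)[0].round(1))
o=lambda im,x0,y0,x1,y1,s:cv2.resize(im[y0:y1,x0:x1,::-1],None,fx=s,fy=s,interpolation=cv2.INTER_CUBIC)
a=[o(T,*x,8) for x in((172,186,217,216),(262,182,307,212),(345,186,390,216),(430,182,475,212))]
cv2.imwrite("pics/crop.png",np.vstack([np.hstack(a[:2]),np.hstack(a[2:])]))
E
```

```text
g30 [280.1 194.9] 97 [309.1 239.7] 144 tri [479.7  68.8  16.4] gap 0.9 top@h/2 [480.6  69.1  14. ] side@h/2 [480.1  67.1  14. ] rect [16. 29.] 24.4
w40 [364.1 200.8] 86 [354.  175.9] 80 tri [462.2 -98.6  36.9] gap 0.3 top@h/2 [ 466.  -101.3   17. ] side@h/2 [ 469.3 -118.5   17. ] rect [39. 15.] 82.9
k50 [192.8 204.2] 236 [266.  326.4] 595 tri [463.4 244.3  17.3] gap 0.9 top@h/2 [462.5 243.4  20. ] side@h/2 [462.9 245.4  20. ] rect [54. 22.] 89.3
y60 [453.1 196.3] 255 [382.3 123.8] 128 tri [ 466.1 -272.4   47.7] gap 1.9 top@h/2 [ 471.8 -281.2   23. ] side@h/2 [ 474.5 -305.3   23. ] rect [26. 62.] 19.1
bottle [313.  185.5] 187 [316.8 200.8] 227 tri [493.5   2.5  47.7] gap 3.2 top@h/2 [497.    1.9  25. ] side@h/2 [505.  -16.2  25. ] rect [31. 30.] 36.7
mark [343. 129.] [16. 34.] [622.5 -63.3   8. ]
mark [305. 128.] [16. 34.] [625.4  17.    8. ]
mark [267.4 127.1] [34.8 17. ] [628.3  96.5   8. ]
mark [229.4 126.2] [34.9 16.9] [631.  176.5   8. ]
```

View pics/crop.png

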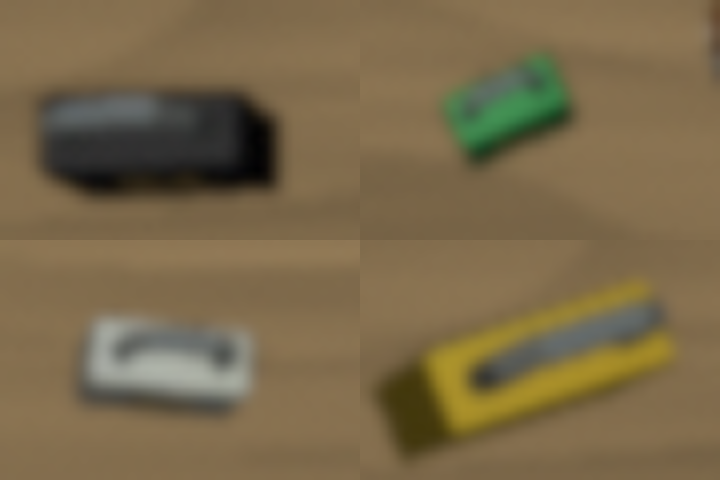

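The crop shows the four lock tops clearly. Black and white lie nearly along the row, while green and yellow are turned about 24° and 19°. Mark spacing measures 80 mm, as given. The triangulated points for white, yellow and bottle lean towards the lit upper parts, so I'll take the top-face centres instead, cast at body height.

```bash
cat >> h.py <<'E'
def rel(*tg):
    "world targets (x,y,z mm, closing-axis angle deg) -> tool shift m, roll"
    from scipy.spatial.transform import Rotation as Ro
    s=get_state();q=s["tcp_rot"];R=Ro.from_quat([q[1],q[2],q[3],q[0]]).as_matrix()
    a=np.degrees(np.arctan2(R[1,1],R[0,1]))
    print("t",round(s["time_s"],2),"pos",s["ee_pos"].round(1),"ang",round(a,1),"gap",round(s["finger_gap"],1))
    for t in tg:
        d=(t[3]-a+90)%180-90
        print(t,"->",((np.array(t[:3])-s["ee_pos"])@R/1000).round(4).tolist(),round(-np.radians(d),3))
E
python3 - <<'E'
from h import *
for n,uv,z in(("k",(189.25,201.9),40),("w",(365.5,200.2),34),("y",(453.25,195.75),46)):print(n,onz("top",uv,z)[0].round(1))
rel((480,-330,200,24),(480,69,110,24),(480,69,3,24))
E
```

```text
k [463.6 244.8  40. ]
w [ 463.9 -101.8   34. ]
y [ 468.6 -273.2   46. ]
t 0.1 pos [ 197.7 -592.7  214.1] ang -71.6 gap 95.2
(480, -330, 200, 24) -> [0.3509, -0.1599, 0.0143] 1.474
(480, 69, 110, 24) -> [0.4771, -0.5383, 0.1047] 1.474
(480, 69, 3, 24) -> [0.4771, -0.5382, 0.2117] 1.474
```

```bash
sed -i 's/d=(t\[3\]-a+90)%180-90/d=t[3]-a/' h.py; python3 -c "
from h import *
rel((480,-330,200,24),(480,69,110,24))"
```

```text
t 0.1 pos [ 197.7 -592.7  214.1] ang -71.6 gap 95.2
(480, -330, 200, 24) -> [0.3509, -0.1599, 0.0143] -1.668
(480, 69, 110, 24) -> [0.4771, -0.5383, 0.1047] -1.668
```

Call:
{"op": "carry_out", "data": {
  "rows": [
    [[0.045,-0.02,0],-0.15,0.6],
    [[0.09,-0.04,0],-0.32,0.6],
    [[0.135,-0.06,0],-0.5,0.6],
    [[0.18,-0.08,0],-0.65,0.6],
    [[0.225,-0.1,0],-0.8,0.6],
    [[0.27,-0.12,0],-0.95,0.6],
    [[0.31,-0.14,0.01],-1.1,0.6],
    [[0.351,-0.16,0.014],-1.25,0.6],
    [[0.37,-0.217,0.014],-1.4,0.6],
    [[0.388,-0.274,0.014],-1.55,0.6],
    [[0.408,-0.331,0.03],-1.67,0.6],
    [[0.425,-0.385,0.045],-1.67,0.6]
  ]
}}

```text
time_s: 1.6
ee_pos: [478.8, -91.4, 169.3]
tcp_rot: [0.0, 0.543, 0.84, 0.0]
wrist_force: [0.9, 0.8, 0.1]
finger_gap: 57.0
gripper_force: 0.0
```

```bash
python3 -c "
from h import *
rel((480,69,110,24),(480,69,3,24));print(get_state()['joints'])"
```

```text
t 1.6 pos [478.8 -91.4 169.3] ang 24.2 gap 57.0
(480, 69, 110, 24) -> [0.1458, 0.0669, 0.0593] 0.004
(480, 69, 3, 24) -> [0.1458, 0.0668, 0.1663] 0.004
[-3.24142554e-01  3.56169605e-01  1.94218442e+00 -4.19222163e-05
  8.42860586e-01 -7.46840232e-01]
```

Call:
{"op": "carry_out", "data": {
  "rows": [
    [[0.05,0.022,0.01],0,0.6],
    [[0.1,0.045,0.03],0,0.6],
    [[0.146,0.067,0.05],0,0.6],
    [[0.146,0.067,0.09],0,0.6],
    [[0.146,0.067,0.13],0,0.6],
    [[0.146,0.067,0.155],0,0.6],
    [[0.146,0.067,0.166],0,0.6],
    [[0.146,0.067,0.166],0,0.6]
  ]
}}

```text
time_s: 2.6
ee_pos: [480.5, 67.3, 3.4]
tcp_rot: [-0.0, 0.544, 0.839, -0.0]
wrist_force: [-0.1, -0.2, 0.4]
finger_gap: 57.0
gripper_force: 0.0
```

Call:
{"op": "carry_out", "data": {
  "rows": [
    [[0,0,0],0,0],
    [[0,0,0],0,0],
    [[0,0,0],0,0],
    [[0,0,0],0,0],
    [[0,0,-0.02],0,0],
    [[0,0,-0.05],0,0],
    [[0,0,-0.1],0,0],
    [[0,0,-0.1],0,0]
  ],
  "grip_force": 20
}}

```text
time_s: 3.6
ee_pos: [481.9, 67.4, 106.3]
tcp_rot: [0.002, 0.544, 0.839, 0.001]
wrist_force: [-1.1, -0.5, -0.7]
finger_gap: 15.2
gripper_force: 20.0
```

Run:
```python
from h import *
for n in("top","side"): cv2.imwrite(f"pics/{n}1.png",capture(n)[:,:,::-1])
a=cv2.imread("pics/top1.png")[90:290,150:450];b=cv2.imread("pics/side1.png")[100:300,200:500]
cv2.imwrite("pics/v1.png",cv2.resize(np.vstack([a,b]),None,fx=1.5,fy=1.5))
rel((622.5,-63.3,60,-2),(622.5,-63.3,12,-2))
```

```text
t 3.7 pos [480.5  67.3 103.6] ang 24.1 gap 15.1
(622.5, -63.3, 60, -2) -> [-0.1773, 0.0762, 0.0437] 0.456
(622.5, -63.3, 12, -2) -> [-0.1773, 0.0762, 0.0917] 0.456
```

View pics/v1.png

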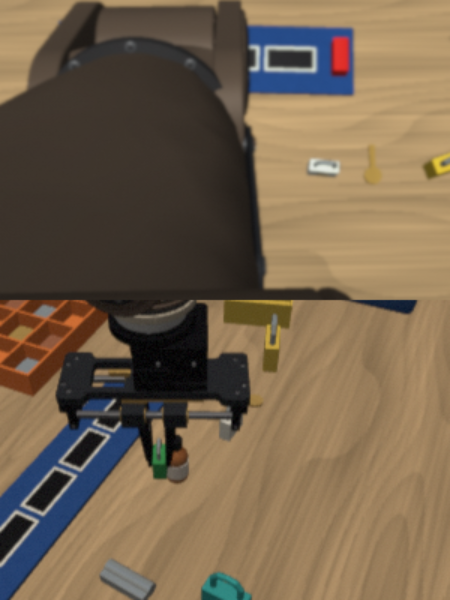

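Green is gripped (gap 15.1 mm) and clear of the bottle, which still stands at about (177,463) in the view. Next I carry it to the mark by the red block.

Call:
{"op": "carry_out", "data": {
  "rows": [
    [[-0.03,0.013,0],0.08,0],
    [[-0.075,0.032,0],0.2,0],
    [[-0.12,0.051,0],0.32,0],
    [[-0.155,0.067,0],0.42,0],
    [[-0.177,0.076,0],0.456,0],
    [[-0.177,0.076,0.03],0.456,0],
    [[-0.177,0.076,0.06],0.456,0],
    [[-0.177,0.076,0.08],0.456,0],
    [[-0.177,0.076,0.08],0.456,0]
  ]
}}

```text
time_s: 4.82
ee_pos: [620.9, -62.9, 20.5]
tcp_rot: [-0.002, 0.719, 0.695, -0.001]
wrist_force: [1.1, 0.2, -1.3]
finger_gap: 14.8
gripper_force: 20.0
```

```bash
python3 -c "
from h import *
rel((622.5,-63.3,12,-2))"
```

```text
t 4.83 pos [620.9 -62.9  20.5] ang -2.0 gap 14.8
(622.5, -63.3, 12, -2) -> [-0.0003, 0.0017, 0.0085] -0.0
```

Call:
{"op": "carry_out", "data": {
  "rows": [
    [[0,0,0.005],0,0],
    [[0,0,0.01],0,0],
    [[0,0,0.011],0,0],
    [[0,0,0.011],0,0],
    [[0,0,0.011],0,0]
  ]
}}

```text
time_s: 5.45
ee_pos: [621.8, -63.2, 14.4]
tcp_rot: [0.0, 0.719, 0.695, -0.0]
wrist_force: [-9.4, 1.1, 26.0]
finger_gap: 14.8
gripper_force: 20.0
```

Call:
{"op": "carry_out", "data": {
  "rows": [
    [[0,0,0],0,0.25],
    [[0,0,0],0,0.4],
    [[0,0,0],0,0.5],
    [[0,0,0],0,0.5],
    [[0,0,-0.03],0,0.5],
    [[0,0,-0.08],0,0.5],
    [[0,0,-0.12],0,0.5]
  ]
}}

```text
time_s: 6.32
ee_pos: [622.4, -63.1, 134.2]
tcp_rot: [0.0, 0.719, 0.695, 0.0]
wrist_force: [0.5, 0.0, -0.1]
finger_gap: 47.7
gripper_force: 0.0
```

```bash
python3 -c "
from h import *
rel((464,-101.8,110,-3),(464,-101.8,5,-3))"
```

```text
t 6.33 pos [622.4 -63.1 134.2] ang -2.0 gap 47.7
(464, -101.8, 110, -3) -> [-0.0442, -0.157, 0.0241] 0.017
(464, -101.8, 5, -3) -> [-0.0442, -0.157, 0.1291] 0.017
```

Call:
{"op": "carry_out", "data": {
  "rows": [
    [[-0.012,-0.045,0],0,0.5],
    [[-0.026,-0.095,0],0.017,0.5],
    [[-0.04,-0.14,0.01],0.017,0.5],
    [[-0.044,-0.157,0.03],0.017,0.5],
    [[-0.044,-0.157,0.07],0.017,0.5],
    [[-0.044,-0.157,0.105],0.017,0.5],
    [[-0.044,-0.157,0.122],0.017,0.5],
    [[-0.044,-0.157,0.129],0.017,0.5],
    [[-0.044,-0.157,0.129],0.017,0.5]
  ]
}}

```text
time_s: 7.45
ee_pos: [463.9, -101.6, 3.6]
tcp_rot: [-0.0, 0.725, 0.689, -0.0]
wrist_force: [0.2, 0.3, 0.4]
finger_gap: 47.1
gripper_force: 0.0
```

Call:
{"op": "carry_out", "data": {
  "rows": [
    [[0,0,0],0,0],
    [[0,0,0],0,0],
    [[0,0,0],0,0],
    [[0,0,0],0,0],
    [[0,0,-0.01],0,0],
    [[0,0,-0.03],0,0],
    [[0,0,-0.06],0,0],
    [[0,0,-0.09],0,0],
    [[0,0,-0.1],0,0],
    [[0,0,-0.1],0,0]
  ],
  "grip_force": 35
}}

```text
time_s: 8.7
ee_pos: [463.9, -101.6, 103.9]
tcp_rot: [0.0, 0.725, 0.688, 0.0]
wrist_force: [-0.4, 0.0, -1.7]
finger_gap: 17.3
gripper_force: 35.0
```

Run:
```python
from h import *
for n in("top","side"): cv2.imwrite(f"pics/{n}2.png",capture(n)[:,:,::-1])
a=cv2.imread("pics/top2.png")[90:240,220:420];b=cv2.imread("pics/side2.png")[100:250,220:420]
cv2.imwrite("pics/v2.png",cv2.resize(np.hstack([a,b]),None,fx=2,fy=2,interpolation=2))
rel((625.4,17,80,-2),(625.4,17,24,-2))
```

```text
t 8.8 pos [ 463.4 -101.5  102.9] ang -3.0 gap 16.6
(625.4, 17, 80, -2) -> [0.1268, 0.1556, 0.0227] -0.017
(625.4, 17, 24, -2) -> [0.1267, 0.1557, 0.0787] -0.017
```

View pics/v2.png

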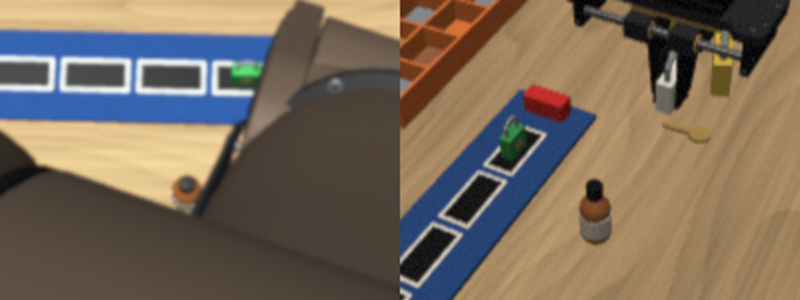

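Green stands upright near the middle of its mark (side crop at about (513,140)). White is held between the fingers and the bottle is upright.

Call:
{"op": "carry_out", "data": {
  "rows": [
    [[0.02,0.025,0],0,0],
    [[0.055,0.067,0],0,0],
    [[0.09,0.11,0],-0.017,0],
    [[0.115,0.142,0],-0.017,0],
    [[0.127,0.156,0.01],-0.017,0],
    [[0.127,0.156,0.035],-0.017,0],
    [[0.127,0.156,0.06],-0.017,0],
    [[0.127,0.156,0.075],-0.017,0],
    [[0.127,0.156,0.082],-0.017,0],
    [[0.127,0.156,0.086],-0.017,0],
    [[0.127,0.156,0.086],-0.017,0],
    [[0.127,0.156,0.086],-0.017,0]
  ]
}}

```text
time_s: 10.3
ee_pos: [626.5, 17.1, 18.2]
tcp_rot: [0.0, 0.719, 0.695, 0.0]
wrist_force: [-0.2, 0.4, -1.4]
finger_gap: 16.8
gripper_force: 35.0
```

```bash
python3 -c "
from h import *
rel((625.4,17,13,-2));print(get_state()['wrist_force'])"
```

```text
t 10.3 pos [626.5  17.1  18.2] ang -2.0 gap 16.8
(625.4, 17, 13, -2) -> [-0.0001, -0.0011, 0.0052] -0.0
[-0.18335706  0.44087307 -1.44708142]
```

Call:
{"op": "carry_out", "data": {
  "rows": [
    [[0,0,0.002],0,0],
    [[0,0,0.003],0,0],
    [[0,0,0.004],0,0],
    [[0,0,0.0045],0,0],
    [[0,0,0.0045],0,0]
  ]
}}

```text
time_s: 10.92
ee_pos: [626.2, 17.1, 13.1]
tcp_rot: [0.0, 0.719, 0.695, -0.0]
wrist_force: [-0.2, 0.2, -2.2]
finger_gap: 16.7
gripper_force: 35.0
```

Call:
{"op": "carry_out", "data": {
  "rows": [
    [[0,0,0],0,0.25],
    [[0,0,0],0,0.4],
    [[0,0,0],0,0.55],
    [[0,0,0],0,0.55],
    [[0,0,-0.03],0,0.55],
    [[0,0,-0.08],0,0.55],
    [[0,0,-0.12],0,0.55]
  ]
}}

```text
time_s: 11.8
ee_pos: [626.4, 17.1, 134.9]
tcp_rot: [0.0, 0.719, 0.695, 0.0]
wrist_force: [-0.1, 0.4, -0.0]
finger_gap: 52.4
gripper_force: 0.0
```

```bash
python3 -c "
from h import *
rel((463.5,244.5,120,-0.3),(463.5,244.5,9,-0.3))"
```

```text
t 11.8 pos [626.4  17.1 134.9] ang -2.0 gap 52.4
(463.5, 244.5, 120, -0.3) -> [0.2215, -0.1707, 0.0147] -0.03
(463.5, 244.5, 9, -0.3) -> [0.2215, -0.1708, 0.1257] -0.03
```

Call:
{"op": "carry_out", "data": {
  "rows": [
    [[0.03,-0.023,0],0,0.55],
    [[0.075,-0.058,0],-0.03,0.55],
    [[0.12,-0.092,0],-0.03,0.55],
    [[0.165,-0.127,0],-0.03,0.55],
    [[0.205,-0.158,0],-0.03,0.55],
    [[0.2215,-0.171,0.015],-0.03,0.55],
    [[0.2215,-0.171,0.055],-0.03,0.55],
    [[0.2215,-0.171,0.095],-0.03,0.55],
    [[0.2215,-0.171,0.117],-0.03,0.55],
    [[0.2215,-0.171,0.125],-0.03,0.55],
    [[0.2215,-0.171,0.125],-0.03,0.55]
  ]
}}

```text
time_s: 13.18
ee_pos: [463.2, 244.4, 8.2]
tcp_rot: [-0.0, 0.709, 0.705, -0.0]
wrist_force: [-0.2, 0.3, 0.6]
finger_gap: 52.3
gripper_force: 0.0
```

Call:
{"op": "carry_out", "data": {
  "rows": [
    [[0,0,0],0,0],
    [[0,0,0],0,0],
    [[0,0,0],0,0],
    [[0,0,0],0,0],
    [[0,0,-0.01],0,0],
    [[0,0,-0.03],0,0],
    [[0,0,-0.06],0,0],
    [[0,0,-0.09],0,0],
    [[0,0,-0.1],0,0],
    [[0,0,-0.1],0,0]
  ],
  "grip_force": 50
}}

```text
time_s: 14.42
ee_pos: [463.1, 244.4, 108.3]
tcp_rot: [0.0, 0.709, 0.705, 0.0]
wrist_force: [0.2, -0.6, -3.1]
finger_gap: 19.9
gripper_force: 49.8
```

Run:
```python
from h import *
for n in("top","side"): cv2.imwrite(f"pics/{n}3.png",capture(n)[:,:,::-1])
a=cv2.imread("pics/top3.png")[90:240,220:420];b=cv2.imread("pics/side3.png")[130:330,160:360]
cv2.imwrite("pics/v3.png",np.hstack([cv2.resize(a,(400,300),interpolation=2),cv2.resize(b,(400,400),interpolation=2)[:300]]))
rel((628.3,96.5,110,-2),(628.3,96.5,22,-2));print(get_state()["wrist_force"])
```

```text
t 14.53 pos [462.6 244.3 107.2] ang -0.3 gap 20.0
(628.3, 96.5, 110, -2) -> [-0.1469, 0.1664, -0.0029] 0.03
(628.3, 96.5, 22, -2) -> [-0.1469, 0.1665, 0.0851] 0.03
[ 0.73453132  0.38102177 -3.70231216]
```

View pics/v3.png

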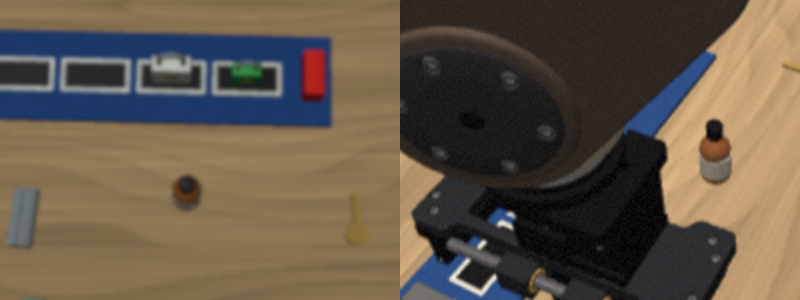

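White (171,68) and green (246,72) stand centred on their marks. Black is held (gap 20 mm, 3 N of weight).

Call:
{"op": "carry_out", "data": {
  "rows": [
    [[-0.024,0.027,0],0,0],
    [[-0.06,0.068,0],0.015,0],
    [[-0.1,0.113,0],0.03,0],
    [[-0.13,0.148,0],0.03,0],
    [[-0.147,0.1665,0.01],0.03,0],
    [[-0.147,0.1665,0.035],0.03,0],
    [[-0.147,0.1665,0.06],0.03,0],
    [[-0.147,0.1665,0.075],0.03,0],
    [[-0.147,0.1665,0.083],0.03,0],
    [[-0.147,0.1665,0.086],0.03,0],
    [[-0.147,0.1665,0.086],0.03,0],
    [[-0.147,0.1665,0.086],0.03,0]
  ]
}}

```text
time_s: 16.02
ee_pos: [629.2, 96.7, 22.8]
tcp_rot: [0.0, 0.719, 0.695, 0.0]
wrist_force: [0.7, -0.0, -3.7]
finger_gap: 19.8
gripper_force: 49.8
```

```bash
python3 -c "
from h import *
rel((628.3,96.5,17,-2));print(get_state()['wrist_force'])"
```

```text
t 16.02 pos [629.2  96.7  22.8] ang -2.0 gap 19.8
(628.3, 96.5, 17, -2) -> [-0.0002, -0.0009, 0.0058] -0.0
[ 0.66061558 -0.01222315 -3.72059731]
```

Call:
{"op": "carry_out", "data": {
  "rows": [
    [[0,0,0.002],0,0],
    [[0,0,0.0035],0,0],
    [[0,0,0.005],0,0],
    [[0,0,0.0055],0,0],
    [[0,0,0.0055],0,0]
  ]
}}

```text
time_s: 16.65
ee_pos: [628.9, 96.6, 16.6]
tcp_rot: [0.0, 0.719, 0.695, -0.0]
wrist_force: [0.2, 0.0, -3.5]
finger_gap: 20.0
gripper_force: 49.8
```

Call:
{"op": "carry_out", "data": {
  "rows": [
    [[0,0,0],0,0.25],
    [[0,0,0],0,0.4],
    [[0,0,0],0,0.55],
    [[0,0,0],0,0.55],
    [[0,0,-0.03],0,0.55],
    [[0,0,-0.08],0,0.55],
    [[0,0,-0.12],0,0.55]
  ]
}}

```text
time_s: 17.52
ee_pos: [629.0, 96.6, 138.4]
tcp_rot: [0.0, 0.719, 0.695, 0.0]
wrist_force: [0.5, -0.0, 0.4]
finger_gap: 52.0
gripper_force: 0.0
```

```bash
python3 -c "
from h import *
rel((550,-100,135,8),(468.6,-273.2,130,18.8),(468.6,-273.2,14,18.8))"
```

```text
t 17.52 pos [629.   96.6 138.4] ang -2.0 gap 52.0
(550, -100, 135, 8) -> [-0.1993, -0.072, 0.0034] -0.175
(468.6, -273.2, 130, 18.8) -> [-0.3752, -0.1473, 0.0083] -0.363
(468.6, -273.2, 14, 18.8) -> [-0.3752, -0.1474, 0.1243] -0.363
```

Call:
{"op": "carry_out", "data": {
  "rows": [
    [[-0.035,-0.014,0],-0.035,0.6],
    [[-0.085,-0.034,0],-0.08,0.6],
    [[-0.135,-0.053,0],-0.13,0.6],
    [[-0.185,-0.072,0],-0.18,0.6],
    [[-0.235,-0.092,0],-0.23,0.6],
    [[-0.285,-0.112,0],-0.28,0.6],
    [[-0.335,-0.132,0],-0.33,0.6],
    [[-0.365,-0.143,0],-0.363,0.6],
    [[-0.375,-0.147,0.005],-0.363,0.6],
    [[-0.375,-0.147,0.01],-0.363,0.6]
  ]
}}

```text
time_s: 18.77
ee_pos: [468.7, -273.0, 126.3]
tcp_rot: [-0.0, 0.583, 0.813, 0.0]
wrist_force: [1.3, 0.4, 0.4]
finger_gap: 57.0
gripper_force: 0.0
```

Call:
{"op": "carry_out", "data": {
  "rows": [
    [[0,0,0.03],0,0.6],
    [[0,0,0.07],0,0.6],
    [[0,0,0.1],0,0.6],
    [[0,0,0.113],0,0.6],
    [[0,0,0.113],0,0.6]
  ]
}}

```text
time_s: 19.4
ee_pos: [469.0, -272.2, 13.3]
tcp_rot: [-0.001, 0.582, 0.813, 0.0]
wrist_force: [-0.1, -0.6, 0.1]
finger_gap: 57.0
gripper_force: 0.0
```

Call:
{"op": "carry_out", "data": {
  "rows": [
    [[0,0,0],0,0],
    [[0,0,0],0,0],
    [[0,0,0],0,0],
    [[0,0,0],0,0],
    [[0,0,0],0,0],
    [[0,0,-0.01],0,0],
    [[0,0,-0.03],0,0],
    [[0,0,-0.06],0,0],
    [[0,0,-0.09],0,0],
    [[0,0,-0.12],0,0],
    [[0,0,-0.13],0,0],
    [[0,0,-0.13],0,0]
  ],
  "grip_force": 58
}}

```text
time_s: 20.9
ee_pos: [468.8, -272.9, 143.6]
tcp_rot: [0.0, 0.582, 0.813, -0.0]
wrist_force: [0.8, -0.2, -6.0]
finger_gap: 21.6
gripper_force: 58.0
```

Run:
```python
from h import *
for n in("top","side"): cv2.imwrite(f"pics/{n}4.png",capture(n)[:,:,::-1])
a=cv2.imread("pics/top4.png")[90:240,180:380];b=cv2.imread("pics/side4.png")[80:280,240:440]
cv2.imwrite("pics/v4.png",np.hstack([cv2.resize(a,(400,300),interpolation=2),cv2.resize(b,(400,400),interpolation=2)[:300]]))
rel((550,-100,140,10),(631,176.5,140,-2),(631,176.5,28,-2));print(get_state()["wrist_force"])
```

```text
t 21.0 pos [ 468.4 -272.6  142.5] ang 18.8 gap 21.7
(550, -100, 140, 10) -> [0.1371, 0.1329, 0.0026] 0.153
(631, 176.5, 140, -2) -> [0.3728, 0.2986, 0.0028] 0.363
(631, 176.5, 28, -2) -> [0.3727, 0.2987, 0.1148] 0.363
[-0.16414628  0.51403715 -5.93891482]
```

View pics/v4.png

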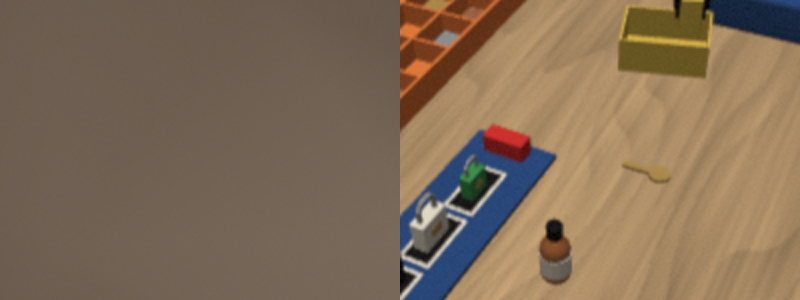

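Yellow is held (gap 21.7 mm, 6 N). Green, white and the bottle are upright in the side view, so I carry yellow to the last mark.

Call:
{"op": "carry_out", "data": {
  "rows": [
    [[0.02,0.017,0],0.02,0],
    [[0.06,0.05,0],0.06,0],
    [[0.105,0.085,0],0.1,0],
    [[0.15,0.12,0],0.145,0],
    [[0.195,0.156,0],0.19,0],
    [[0.24,0.192,0],0.235,0],
    [[0.285,0.228,0],0.28,0],
    [[0.325,0.26,0],0.32,0],
    [[0.355,0.284,0],0.35,0],
    [[0.369,0.296,0],0.363,0],
    [[0.373,0.299,0],0.363,0],
    [[0.373,0.299,0],0.363,0]
  ]
}}

```text
time_s: 22.5
ee_pos: [631.3, 176.0, 142.6]
tcp_rot: [-0.0, 0.719, 0.695, -0.001]
wrist_force: [0.7, -1.5, -5.1]
finger_gap: 21.8
gripper_force: 58.0
```

Call:
{"op": "carry_out", "data": {
  "rows": [
    [[0,0,0.02],0,0],
    [[0,0,0.05],0,0],
    [[0,0,0.08],0,0],
    [[0,0,0.1],0,0],
    [[0,0,0.11],0,0],
    [[0,0,0.114],0,0],
    [[0,0,0.114],0,0],
    [[0,0,0.114],0,0]
  ]
}}

```text
time_s: 23.5
ee_pos: [632.1, 176.5, 30.4]
tcp_rot: [0.0, 0.719, 0.695, 0.001]
wrist_force: [0.2, 0.0, -5.9]
finger_gap: 21.5
gripper_force: 58.0
```

```bash
python3 -c "
from h import *
rel((631,176.5,22,-2));print(get_state()['wrist_force'])"
```

```text
t 23.5 pos [632.1 176.5  30.4] ang -2.0 gap 21.5
(631, 176.5, 22, -2) -> [-0.0001, -0.0011, 0.0084] -0.0
[ 0.20848003  0.0104179  -5.87039976]
```

Call:
{"op": "carry_out", "data": {
  "rows": [
    [[0,0,0.003],0,0],
    [[0,0,0.005],0,0],
    [[0,0,0.007],0,0],
    [[0,0,0.0085],0,0],
    [[0,0,0.0085],0,0]
  ]
}}

```text
time_s: 24.12
ee_pos: [631.7, 176.4, 22.0]
tcp_rot: [0.0, 0.719, 0.695, 0.0]
wrist_force: [-4.3, -1.3, 4.2]
finger_gap: 21.6
gripper_force: 58.0
```

Call:
{"op": "carry_out", "data": {
  "rows": [
    [[0,0,0],0,0.28],
    [[0,0,0],0,0.4],
    [[0,0,0],0,0.55],
    [[0,0,0],0,0.55],
    [[0,0,-0.03],0,0.55],
    [[0,0,-0.08],0,0.55],
    [[0,0,-0.12],0,0.55]
  ]
}}

```text
time_s: 25.0
ee_pos: [631.9, 176.5, 142.8]
tcp_rot: [0.0, 0.719, 0.695, 0.0]
wrist_force: [0.4, -0.2, 0.4]
finger_gap: 52.5
gripper_force: 0.0
```

Call:
{"op": "carry_out", "data": {
  "rows": [
    [[0.03,-0.01,-0.02],0,0.55],
    [[0.08,-0.03,-0.04],0,0.55],
    [[0.13,-0.06,-0.05],0,0.55],
    [[0.18,-0.09,-0.05],0,0.55],
    [[0.22,-0.12,-0.05],0,0.55],
    [[0.25,-0.14,-0.05],0,0.55],
    [[0.25,-0.14,-0.05],0,0.55]
  ]
}}

```text
time_s: 25.88
ee_pos: [499.0, 433.1, 191.0]
tcp_rot: [-0.0, 0.718, 0.696, -0.0]
wrist_force: [1.0, -0.8, -0.6]
finger_gap: 52.1
gripper_force: 0.0
```

Run:
```python
from h import *
for n in("top","side"): cv2.imwrite(f"pics/{n}5.png",capture(n)[:,:,::-1])
a=cv2.imread("pics/top5.png")[90:240,180:395];b=cv2.imread("pics/side5.png")[130:320,140:360]
cv2.imwrite("pics/v5.png",np.hstack([cv2.resize(x,(400,300),interpolation=2) for x in(a,b)]))
print(get_state()["ee_pos"])
```

```text
[500.61161773 431.03258687 190.98015072]
```

View pics/v5.png

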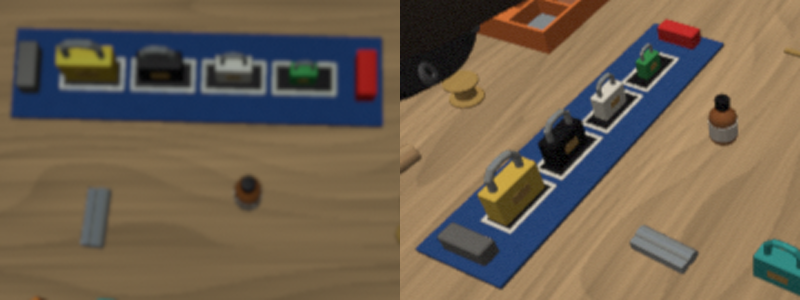

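All four stand upright, and yellow looks a little to the left in the top view, which may be parallax. I'll check the numbers before handing in.

Run:
```python
from h import *
T=cv2.imread("pics/top5.png")[:,:,::-1];S=cv2.imread("pics/side5.png")[:,:,::-1]
Y=lambda r,g,b:(r>1.8*b)&(g>.75*r)&(r>90)
G=lambda r,g,b:(g>1.3*r)&(g>1.15*b)
W=lambda r,g,b:(np.minimum(r,b)>110)&(r-b<40)
for k,h,bt,bs,c,m in(("y",46,(207,108,246,134),(175,220,225,275),Y,(631,176.5)),("g",28,(325,115,352,136),(265,155,290,185),G,(622.5,-63.3))):
    H,ct,_=hull(T,bt,c);Hs,cs,_=hull(S,bs,c)
    print(k,tri(ct,cs),onz("top",ct,8+h/2)[0].round(1),onz("side",cs,8+h/2)[0].round(1),"mark",m,np.ptp(H,axis=0))
    print(" left/right edge y at body top:",[onz("top",H[i(H[:,0])],8+h)[0].round(1)[:2] for i in(np.argmin,np.argmax)])
```

```text
y (array([637.0173802 , 178.98130141,  34.34377022]), np.float64(2.0795048173278152)) [639.4 180.1  31. ] [638.1 177.2  31. ] mark (631, 176.5) [30 10]
 left/right edge y at body top: [array([624.6, 206. ]), array([630.4, 146.4])]
g (array([622.01321825, -61.17173764,  21.58941077]), np.float64(0.824404024718033)) [622.3 -61.   22. ] [621.3 -60.8  22. ] mark (622.5, -63.3) [17 11]
 left/right edge y at body top: [array([618.7, -42.6]), array([614.1, -77.3])]
```

```bash
python3 -c "
from rig import *
print(finish_job())"
```

```text
the job is handed in; nothing more can be done
None
```

The four padlocks are upright and let go on their marks in size order, smallest by the red block, with the bottle standing, and the job is handed in at about 26 s; green and yellow measured within tolerance, white and black were checked only by eye, and no verdict was returned.

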